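# Punch-mark a batch of bronze dishes in the marking jig

### The arm

A 7-joint arm with a two-finger parallel gripper is mounted at the origin on the work surface. World frame = base frame: x ahead of the robot, y to its left, z up, the work surface at z = 0. Lengths are in m, angles in rad, forces in N, time in s.
With the tool pointing down it reaches from about 0.35 to 0.9 m from the base axis. Payload 19.9 kg.
Tool frame: the origin (TCP) lies at the centre of the arm's flange, where the gripper is bolted on; the fingertips stand 173 mm ahead of it and the grasp point (between the pads) lies 155 mm ahead of it (manip.finger_overhang is the distance from the TCP to the fingertips, in m); z points along the fingers, y is the line along which they close (so a half turn about z gives the same grasp; the last joint's range is limited). The gripper opens to 85 mm and grips with 20 to 120 N. Pads are 22 mm wide; open, the fingers measure 114 mm over their backs; the gripper's body (76 mm by 85 mm) begins 54 mm behind the grasp point. The pads swing forward as they close: fully open they stand 13 mm farther back than shut.
Start: joints at [-1.373, 0.417, -0.01, 1.614, 0.005, 1.111, -0.053], TCP at [0.148, 0.607, 0.405] pointing down, gripper open.
Joint ranges: [-2.81, 2.81], [-0.39, 2.02], [-1.27, 1.25], [0.06, 2.57], [-1.19, 4.33], [0.19, 2], [-2.82, 2.82]. Speed limits (rad/s): [1.89, 1.89, 2.39, 2.39, 3.01, 3.01, 3.01].

### API

Orientations are given as a unit quaternion [w, x, y, z].
In Python, from bench import manip, move_gripper, kinematics, monitor, get_image gives the robot as it stands. Calls block until the motion is done:
- manip.move_to(position, orientation): joint-space move of the TCP to a pose.
- manip.move_straight(position, attitude=None, velocity=0.15, guard=None): straight line of the TCP; attitude=None keeps the orientation; velocity is the mean speed in m/s. With guard (N) it stops when the force on the tool has changed by that much, and returns True; else False.
- manip.set_joints(angles): joint-space move.
- move_gripper(opening): finger opening in m; the grip force is fixed at half the most; returns when the fingers have stopped.
- manip.hold(seconds).
- kinematics.ik(position, orientation): joint angles nearest the present ones, or None.
- monitor.get_state(): the state.
- get_image(name): name is "side" or "top"; returns a dict with "frame" (420x560x3 uint8, blue, green, red), "fx", "fy", "cx", "cy" (pixels), "dist_coeffs" ([k1, k2, p1, p2, k3] as OpenCV has them; the pictures are not rectified), "origin" and "attitude" of the camera in the world. Camera axes: x right, y down, z forward; pixel columns grow to the right and rows downward; lengths in m; the calibration is good to about 2 mm. A picture is of the moment at which its call begins. There is no depth.
A pose or a line that the arm cannot do raises manip.IKError and nothing moves.
- manip.close_job(): hands the job in; it is judged then, once.
The state is a dict: "time": time; "joints": joint angles; "joint_vel": joint speeds; "effort": joint torques, N m; "eef_pos": TCP position; "orientation": TCP orientation; "ft_force": force on the tool from outside, world axes, zero at the start; "ft_torque": the same for the moment, N m; "opening": finger opening in m; "grasp_force": force on a finger pad.
Only numpy, scipy, OpenCV 4.12 (cv2) and the standard library are available. Lean on these libraries where they do the work, as an engineer would, in place of code of your own. Each camera call takes 0.05 s, during which the arm holds its last target. There are 200 camera calls.

### The job

Mark this batch of bronze dishes: draw the jig's sled out, lift each dish that is there into the nest of its own size, with its ear towards the robot or sideways so that it will clear the punch, and slide the sled fully home. Then with the mallet, never with the hand, strike each punch that has a dish under it fully down onto the floor of its dish, working from the largest dish to the smallest. Finally stand the mallet back on its wooden block, head down on its face, and slide the sled fully out again with the dishes still lying flat in their nests, leaving the other things on the bench where they are.

Things in the scene. Friction and masses are not known exactly. Their poses are not given: they have to be found in the camera images.
- jig: marking jig, a grey steel base plate (300 x 340 x 10 mm) fixed to the bench, facing the robot. Its x axis points away from the robot along the sled's travel. Origin on the bench, 30 mm farther (+x) than the plate's centre. A bridge (a beam 50 mm wide, 336 mm long, 86 to 106 mm above the bench, on a post at each end) crosses it at x = +70 mm; three sprung punches stand in the bridge
- sled (a joint): flat aluminium sled (100 x 260 mm, top 20 mm above the bench) that slides in the jig along the jig's x: 0 = drawn fully out towards the robot (near end stop; nests in the open at jig x = -70 mm), 0.14 m = pushed fully home (far end stop; nests right under the punches). Friction about 3 N
- sled_grip (a point): grip point on the sled's black upright knob (18 mm diameter, from 20 to 70 mm above the bench, standing free on the robot's side of the sled); this point is on its axis, 55 mm above the bench
- nest_large (a point): centre of the large nest, on the sled's top face (20 mm above the bench), at jig y = 78 mm; marked by a dark disc and a circle of six locating pegs 7 mm high that leave 4 mm of play all round the large dish
- nest_medium (a point): centre of the medium nest, on the sled's top face (20 mm above the bench), at jig y = -12 mm; marked by a dark disc and a circle of six locating pegs 7 mm high that leave 4 mm of play all round the medium dish
- nest_small (a point): centre of the small nest, on the sled's top face (20 mm above the bench), at jig y = -90 mm; marked by a dark disc and a circle of six locating pegs 7 mm high that leave 4 mm of play all round the small dish
- dish_large: large bronze dish, round, 76 mm across, 18 mm high, floor 5 mm and walls 5 mm thick. Origin: centre of its underside; z up. One upright ear (a loop plate 10 mm thick along the dish's x, 28 mm wide along y, its top 50 mm above the underside) stands on the rim at the dish's -x, centred 33 mm from the axis; best gripped about 40 mm above the underside. May be absent
- dish_medium: medium bronze dish, round, 64 mm across, 18 mm high, floor 5 mm and walls 5 mm thick. Origin: centre of its underside; z up. One upright ear (a loop plate 10 mm thick along the dish's x, 28 mm wide along y, its top 50 mm above the underside) stands on the rim at the dish's -x, centred 27 mm from the axis; best gripped about 40 mm above the underside. May be absent
- dish_small: small bronze dish, round, 52 mm across, 18 mm high, floor 5 mm and walls 5 mm thick. Origin: centre of its underside; z up. One upright ear (a loop plate 10 mm thick along the dish's x, 28 mm wide along y, its top 50 mm above the underside) stands on the rim at the dish's -x, centred 21 mm from the axis; best gripped about 40 mm above the underside. May be absent
- punch_large_head (a point): centre of the top face of the punch over the large nest (steel head 26 mm across, 14 mm thick; top 136 mm above the bench at rest, 30 mm above the bridge). A spring (4 N, rising to 8 N) pushes it back up. It must be struck about 27 mm down for the tip to meet the dish's floor
- punch_large_tip (a point): lower tip of the same punch (8 mm across), 52 mm above the bench at rest: it clears a dish's rim but not an upright ear
- punch_medium_head (a point): centre of the top face of the punch over the medium nest (steel head 26 mm across, 14 mm thick; top 136 mm above the bench at rest, 30 mm above the bridge). A spring (4 N, rising to 8 N) pushes it back up. It must be struck about 27 mm down for the tip to meet the dish's floor
- punch_medium_tip (a point): lower tip of the same punch (8 mm across), 52 mm above the bench at rest: it clears a dish's rim but not an upright ear
- punch_small_head (a point): centre of the top face of the punch over the small nest (steel head 26 mm across, 14 mm thick; top 136 mm above the bench at rest, 30 mm above the bridge). A spring (4 N, rising to 8 N) pushes it back up. It must be struck about 27 mm down for the tip to meet the dish's floor
- punch_small_tip (a point): lower tip of the same punch (8 mm across), 52 mm above the bench at rest: it clears a dish's rim but not an upright ear
- mallet: copper mallet standing on one face of its head. Head: cylinder 44 mm across, 56 mm tall. Origin: centre of the head's lower face; z up along the head. Wooden handle (16 mm wide, 20 mm high, axis 28 mm above the origin) points along the mallet's -x, from 22 to 138 mm from the head's axis; 0.42 kg
- mallet_grip (a point): point on the handle's axis 40 mm from the head's axis, axes as the mallet's
- block: wooden rest block for the mallet, 170 x 90 x 12 mm, long side along its x; origin at the centre of its underside
- pot: bystander: small closed green-patina pot, 64 mm across, 68 mm tall
- jar: bystander: small amber glass jar, 52 mm across, 70 mm tall
- brush: bystander: hand brush lying flat
- weight: bystander: brass weight, 48 mm across, 30 mm tall
- collar: bystander: rusty open ring, 60 mm across, 22 mm tall, lying flat
- offcut: bystander: wooden offcut 90 x 45 x 20 mm

How it is judged:
By the outcome, as a careful person would: the job done as asked, in the order asked, and still so for the second after the job is handed in, with the robot touching nothing.
Of dish_large, dish_medium, dish_small only 2 to 3 are there at a start; the rules pass over those that are not, and their reading is None.
At some moment in a run one of dish_large, dish_medium, dish_small may be knocked a few centimetres aside while the robot is not near it.
It also fails if it takes over 208 s, if anything falls off the work surface, if the arm or the gripper's body presses on something with over 40 N, if the wrist force passes 120 N, or if a joint passes its speed limit or range.

## Working session

There is one attempt and no reset: what is moved stays moved. The work goes in short steps, each a Python script; the robot and the scene stay as the last script left them, time stands still between calls to the robot, and variables do not carry over. Pictures are saved under pics/ and viewed, at most 14 in all, crops included, and the job is handed in when it is done.

```bash
ls; mkdir -p pics; python3 - <<'E'
from bench import *
from bench import manip, monitor, get_image
import cv2,numpy as np
for n in ("top","side"):
    d=get_image(n); cv2.imwrite(f"pics/{n}0.png",cv2.resize(d["frame"],(784,588)))
    print(n,d["fx"],d["fy"],d["cx"],d["cy"],d["dist_coeffs"],d["origin"],d["attitude"])
s=monitor.get_state();print(s["eef_pos"],s["orientation"],s["time"],manip.finger_overhang)
E
```

```text
pics
top 507.12409252452085 507.12409252452085 277.1524735515088 214.2294356172007 [0.04065091 0.         0.         0.         0.        ] [0.23940632 0.03263662 1.48936653] [-0.07579174  0.73306515 -0.67222205  0.0706301 ]
side 498.80806493625494 498.80806493625494 269.2303435040733 211.10830218973751 [-0.14775049  0.          0.          0.          0.        ] [0.02146559 1.02280745 0.76503997] [ 0.12153006 -0.19458506  0.84911351 -0.47578709]
[0.14839455 0.60700301 0.4041118 ] [-2.91556073e-05  1.19607736e-01  9.92821065e-01 -5.67479469e-04] 0.1 0.1734
```

View pics/top0.png

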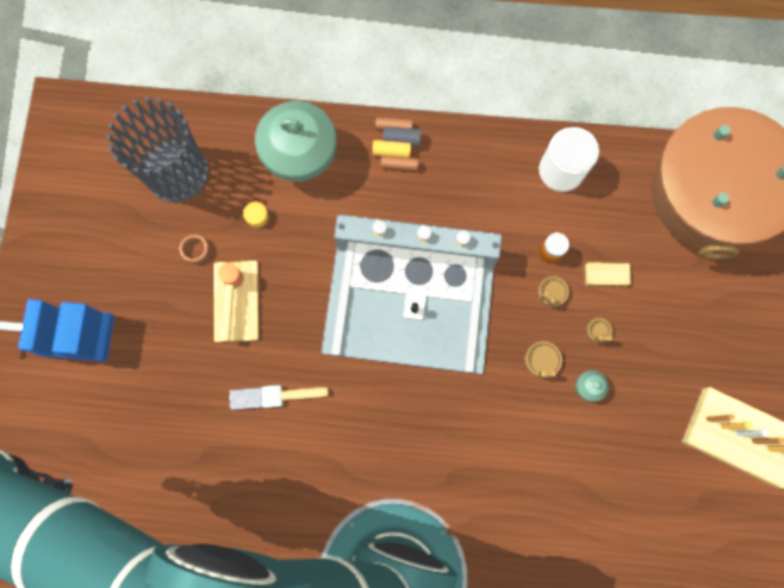

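View pics/side0.png

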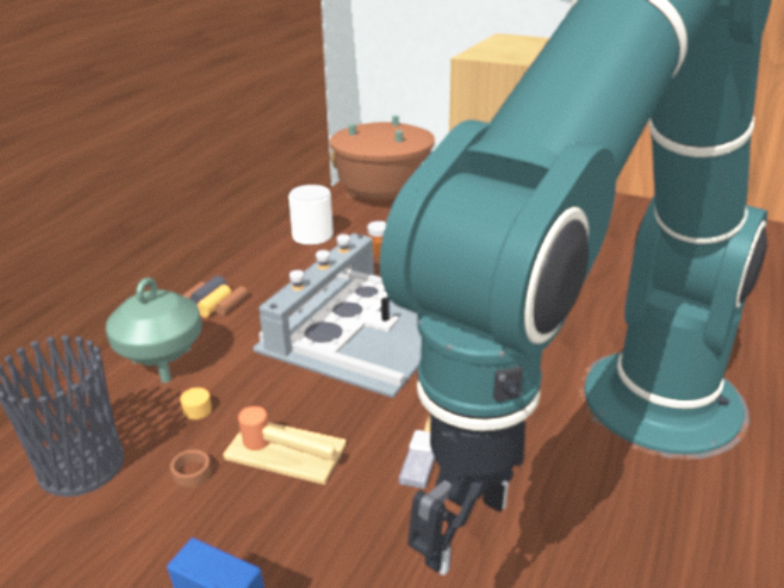

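The top view (784-px image) shows all three dishes at right: medium (553,292), small (599,330), large (544,358). The jig is centred near (412,295) with the sled partly home and its knob at (414,308). The mallet is at (230,272) on its block, handle towards the robot. In the side view the arm hides the dishes.

```bash
cat > h.py <<'E'
from bench import manip, move_gripper, kinematics, monitor, get_image
import cv2, numpy as np
from scipy.spatial.transform import Rotation as R
def ray(d,uv):
    K=np.array([[d["fx"],0,d["cx"]],[0,d["fy"],d["cy"]],[0,0,1]])
    p=cv2.undistortPoints(np.array(uv,float).reshape(-1,1,2),K,np.array(d["dist_coeffs"])).reshape(-1,2)
    w,x,y,z=d["attitude"]
    return np.array(d["origin"]), R.from_quat([x,y,z,w]).apply(np.c_[p,np.ones(len(p))])
def plane(d,uv,z):
    o,v=ray(d,uv); return (o+v*((z-o[2])/v[:,2])[:,None])[:,:2]
def proj(d,P):
    K=np.array([[d["fx"],0,d["cx"]],[0,d["fy"],d["cy"]],[0,0,1]])
    w,x,y,z=d["attitude"]; Ri=R.from_quat([x,y,z,w]).inv()
    return cv2.projectPoints(Ri.apply(np.array(P,float).reshape(-1,3)-d["origin"]),np.zeros(3),np.zeros(3),K,np.array(d["dist_coeffs"]))[0].reshape(-1,2)
def crop(d,u0,v0,w,h,s,name):
    cv2.imwrite("pics/"+name,cv2.resize(d["frame"][v0:v0+h,u0:u0+w],None,fx=s,fy=s,interpolation=cv2.INTER_CUBIC))
E
python3 - <<'E'
from h import *
d=get_image("top")
crop(d,360,160,100,135,4.4,"dish.png")
crop(d,220,145,150,125,4.8,"jig.png")
crop(d,125,170,120,130,4.6,"mal.png")
a=cv2.imread("pics/dish.png");b=cv2.imread("pics/mal.png")
h=max(a.shape[0],b.shape[0]);f=lambda i:cv2.copyMakeBorder(i,0,h-i.shape[0],0,0,0)
m=np.hstack([f(a),f(b)]);print(m.shape,a.shape)
cv2.imwrite("pics/dm.png",cv2.resize(m,None,fx=.8,fy=.8))
E
```

```text
(598, 992, 3) (594, 440, 3)
```

View pics/jig.png

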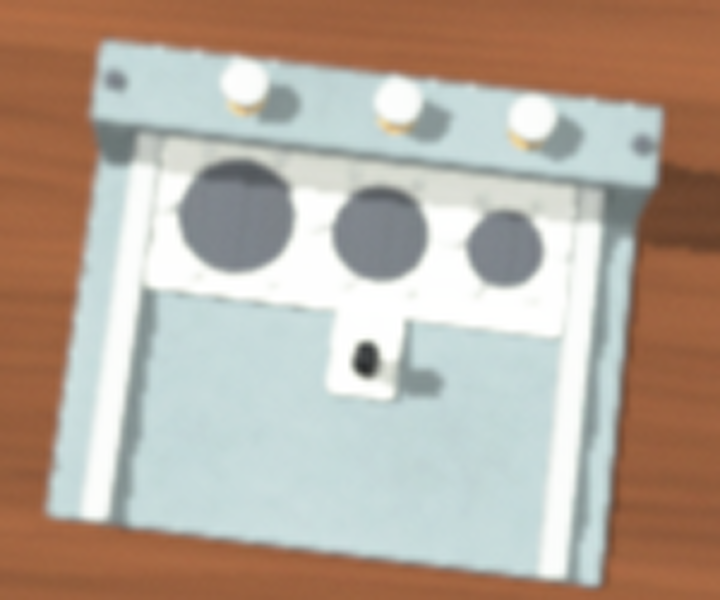

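View pics/dm.png

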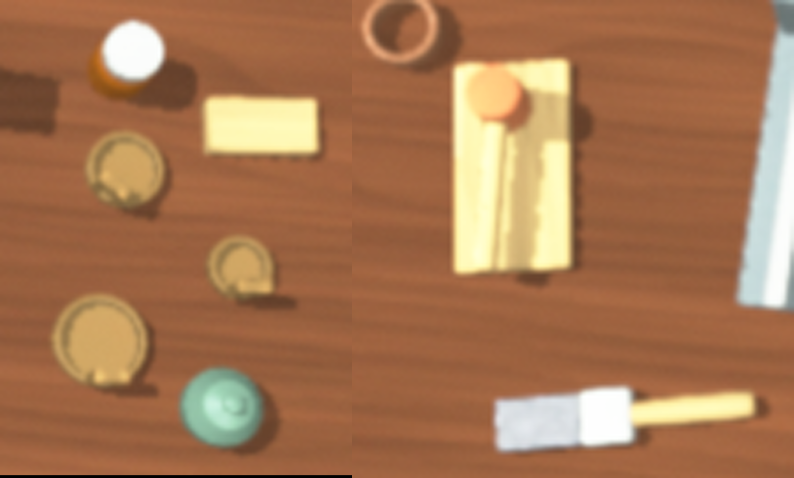

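In the jig crop, the discs are at about (237,215), (380,233) and (505,248), the punch heads at (245,83), (398,102) and (532,118), and the knob at (366,358). In dm.png the ears sit on the robot side of each dish: medium (120,192), small (255,287), large (110,378). The mallet head is at (495,95) with the handle end at (483,270). Next I measure these.

```bash
cat >> h.py <<'E'
def dishmask(d):
    h=cv2.cvtColor(d["frame"],cv2.COLOR_BGR2HSV)
    return cv2.inRange(h,(14,95,90),(27,255,255))
def circ(P,r):
    from scipy.optimize import least_squares
    return least_squares(lambda c:np.hypot(*(P-c).T)-r,P.mean(0),loss="soft_l1",f_scale=.0015).x
E
python3 - <<'E'
from h import *
d=get_image("top"); f=d["frame"]
b=lambda u,v,s,u0,v0:((u+.5)/s-.5+u0,(v+.5)/s-.5+v0)
hd=plane(d,[b(u,v,4.8,220,145) for u,v in((245,83),(398,102),(532,118))],.136)
print("heads",hd.round(4).tolist())
g=cv2.cvtColor(f,cv2.COLOR_BGR2HSV)
D=[]
for u,v in((237,215),(380,233),(505,248)):
    u,v=b(u,v,4.8,220,145)
    m=(f.max(2)<160).astype(np.uint8); 
    n,l,st,c=cv2.connectedComponentsWithStats(m[int(v)-22:int(v)+23,int(u)-22:int(u)+23])
    k=l[22,22]; D.append((c[k][0]+int(u)-22,c[k][1]+int(v)-22)); print(st[k],D[-1],(u,v))
dd=plane(d,D,.02);print("disc",dd.round(4).tolist(), np.diff(dd,axis=0), np.diff(hd,axis=0))
for P in(hd,dd): v=P[0]-P[2]; print("yaw",np.arctan2(-v[0],v[1]),np.linalg.norm(v))
print("corners",plane(d,[b(u,v,4.8,220,145) for u,v in((48,517),(602,584))],.01))
print("knob top",plane(d,[b(366,354,4.8,220,145)],.07))
print("mal",plane(d,[b(495-352,95,3.68,125,170)],.068),plane(d,[b(494-352,125,3.68,125,170),b(483-352,268,3.68,125,170)],.05))
print("block",plane(d,[b(u-352,v,3.68,125,170) for u,v in((453,65),(570,60),(572,269),(454,272))],.012))
m=dishmask(d)
n,l,st,c=cv2.connectedComponentsWithStats(m)
for k in range(1,n):
    if st[k][4]>60: print(st[k],c[k], plane(d,[c[k]],.018))
cv2.imwrite("pics/mask.png",m[150:310,350:480])
E
```

```text
heads [[0.6705, 0.0859], [0.6667, -0.0035], [0.6637, -0.0814]]
[ 12  11  23  23 423] (np.float64(268.9692671394799), np.float64(189.1063829787234)) (268.9791666666667, 189.39583333333334)
[ 14  13  19  19 285] (np.float64(298.9298245614035), np.float64(192.99298245614034)) (298.77083333333337, 193.14583333333334)
[ 16  15  15  15 177] (np.float64(324.85310734463275), np.float64(196.16949152542372)) (324.8125, 196.27083333333334)
disc [[0.6223, 0.0879], [0.6181, -0.0023], [0.6151, -0.0801]] [[-0.00418574 -0.09023199]
 [-0.00305571 -0.07777499]] [[-0.00376714 -0.08936554]
 [-0.0029425  -0.07797076]]
yaw -0.040075249971063674 0.16747076751583653
yaw -0.04307541808869491 0.16816297450512355
corners [[ 0.42422757  0.18614279]
 [ 0.41267256 -0.15342702]]
knob top [[0.53004677 0.0018422 ]]
mal [[0.56454269 0.3869436 ]] [[0.54437874 0.3890014 ]
 [0.43046698 0.38235698]]
block [[0.59937991 0.43818244]
 [0.61190723 0.34397055]
 [0.4407647  0.32100423]
 [0.43035247 0.41407343]]
[ 359    0  201   14 1501] [489.27048634   4.31045969] [[ 1.29164257 -0.56058096]]
[265  99  29  14 243] [278.53909465
[... 339 characters left out ...]
.63529071]]
[ 152  185   34   60 1042] [169.83301344 213.65451056] [[0.52255797 0.37348882]]
[417 187  34  18 212] [433.31603774 196.1745283 ] [[ 0.6433294 -0.4015335]]
[384 197  23  23 408] [395.02205882 207.68137255] [[ 0.59841174 -0.28984379]]
[418 227  20  18 300] [428.   235.78] [[ 0.5223247  -0.38889269]]
[374 243  29  27 597] [388.0318258  256.36850921] [[ 0.4514683  -0.27517738]]
[202 276  33  11 142] [218.71830986 280.72535211] [[0.33867811 0.20778668]]
[487 276  73  74 439] [514.18451025 310.4191344 ] [[ 0.32960335 -0.63429938]]
[504 296  31  12 225] [519.24444444 301.16444444] [[ 0.3567827  -0.64876022]]
[536 312  24  12 197] [549.94416244 316.28426396] [[ 0.32260907 -0.73248287]]
```

```bash
cat >> h.py <<'E'
YAW=-0.0415; JX=np.array([np.cos(YAW),np.sin(YAW)]); JY=np.array([-JX[1],JX[0]]); J0=np.array([0.5973,0.0114])
def jig(x,y): return J0+x*JX+y*JY
def q(psi): return [0,np.cos(psi/2),np.sin(psi/2),0]
def psi_for(xy,z,alpha):
    "tool yaw whose closing axis lies along world angle alpha, with least last-joint turn"
    best=None
    for k in(0,1):
        p=alpha+np.pi/2+k*np.pi; j=kinematics.ik([*xy,z+.155],q(p))
        if j is not None and (best is None or abs(j[6])<best[0]): best=(abs(j[6]),p)
    return best[1]
def over(xy,z,psi): manip.move_to([*xy,z+.155],q(psi))
def line(xy,z,v=.15,guard=None): return manip.move_straight([*xy,z+.155],velocity=v,guard=guard)
def here():
    s=monitor.get_state(); return np.array(s["eef_pos"])-[0,0,.155], s
def st(msg=""):
    p,s=here(); print(msg,"t",round(s["time"],1),"p",p.round(4),"op",round(s["opening"],4),"gf",round(s["grasp_force"],1),"F",np.round(s["ft_force"],1))
E
python3 - <<'E'
from h import *
k=np.array([.5300,.0018])
p=psi_for(k,.055,YAW+np.pi/2); print(p)
move_gripper(.045)
over(k,.18,p); line(k,.055); st("down")
move_gripper(.0); st("grip")
e=k-JX*.09
print(line(e,.055,.08,15)); st("pulled")
move_gripper(.045); s=here()[0]; line(s[:2],.2,.25); st("up")
d=get_image("top"); crop(d,360,160,90,135,4.4,"dish1.png")
d2=get_image("side"); cv2.imwrite("pics/side1.png",d2["frame"])
n=plane(d,[[0,0]],0)
crop(d,220,130,150,125,4.8,"jig1.png")
E
```

```text
6.241685307179586
down t 4.2 p [0.5303 0.0017 0.0557] op 0.0449 gf 0.0 F [ 0.9  0.4 -0.4]
grip t 4.6 p [0.5302 0.0012 0.0558] op 0.0163 gf 58.5 F [-1.5 -3.3  8.8]
True
pulled t 5.7 p [0.441  0.0048 0.0558] op 0.0164 gf 59.4 F [ 2.3 -0.2  3. ]
up t 6.8 p [0.4404 0.0051 0.1997] op 0.0452 gf 0.0 F [-0.7 -0.  -0.4]
```

```bash
python3 - <<'E'
from h import *
a=cv2.imread("pics/dish1.png"); b=cv2.imread("pics/side1.png")
s=cv2.resize(b,(400,300));print(a.shape)
m=np.zeros((594,800,3),np.uint8); m[:,:396]=a; m[:300,400:]=s
m[300:590,400:]=cv2.resize(cv2.imread("pics/jig1.png"),(400,290))
cv2.imwrite("pics/c1.png",m)
E
```

```text
(594, 396, 3)
```

View pics/c1.png

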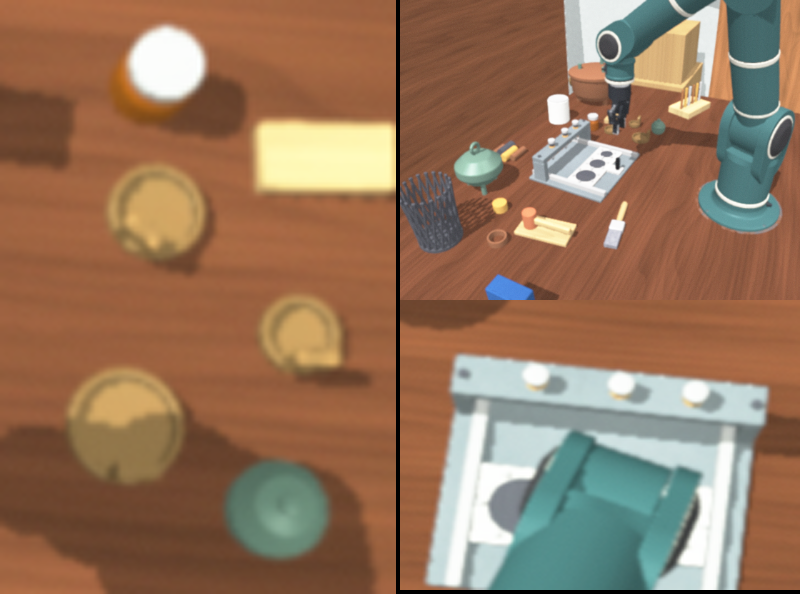

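The right half shows the sled out and the nests clear. In the left crop, the ears show as bright bits: medium (132,222)–(152,243), small (318,357), large around (118,472) in shadow.

```bash
cat >> h.py <<'E'
from scipy.optimize import least_squares
def fit_dish(d,uv,r):
    h=cv2.cvtColor(d["frame"],cv2.COLOR_BGR2HSV); u,v=map(int,np.round(uv))
    m=cv2.inRange(h,(13,90,45),(30,255,255)); n,l,s,c=cv2.connectedComponentsWithStats(m)
    w=l[v-4:v+5,u-4:u+5]; w=w[w>0]; k=np.bincount(w).argmax()
    C=max(cv2.findContours((l==k).astype(np.uint8),0,cv2.CHAIN_APPROX_NONE)[0],key=cv2.contourArea)[:,0]
    P=plane(d,C,.018); o=np.array(d["origin"])
    def f(x):
        c0=x[:2]; sh=(o[:2]-c0)*.018/o[2]
        return np.minimum(np.hypot(*(P-c0).T),np.hypot(*(P-c0-sh).T))-(r-x[2])
    s=least_squares(f,[*P.mean(0),.001],loss="soft_l1",f_scale=.0015,bounds=([-1,-1,-.001],[1,1,.004]))
    return s.x[:2],s.x[2],len(C),np.sqrt(np.mean(s.fun**2))
RAD=dict(large=.038,medium=.032,small=.026); EAR=dict(large=.033,medium=.027,small=.021)
NY=dict(large=.078,medium=-.012,small=-.090)
E
python3 - <<'E'
from h import *
d=get_image("top")
b=lambda u,v,s,u0,v0:((u+.5)/s-.5+u0,(v+.5)/s-.5+v0)
for n,c,e in(("large",b(101,340,3.52,360,160),b(112,377,3.52,360,160)),("medium",b(157,213,4.4,360,160),b(142,234,4.4,360,160)),("small",b(301,335,4.4,360,160),b(318,357,4.4,360,160))):
    x,dl,N,rm=fit_dish(d,c,RAD[n]); E=plane(d,[e],.049)[0]; v=E-x
    print(n,x.round(4),"delta",dl.round(4),N,rm.round(4),"eyec",plane(d,[c],.018).round(4),"ear",E.round(4),"r",np.hypot(*v).round(4),"ang",np.degrees(np.arctan2(v[1],v[0])).round(1))
E
```

```text
large [ 0.4529 -0.2769] delta -0.0001 78 0.0011 eyec [[ 0.4519 -0.276 ]] ear [ 0.4183 -0.2795] r 0.0347 ang -175.7
medium [ 0.6004 -0.2917] delta 0.0002 64 0.0011 eyec [[ 0.5974 -0.2907]] ear [ 0.5749 -0.2746] r 0.0307 ang 146.2
small [ 0.5243 -0.3912] delta -0.0004 56 0.0019 eyec [[ 0.5224 -0.389 ]] ear [ 0.5029 -0.3914] r 0.0214 ang -179.6
```

```bash
cat >> h.py <<'E'
def pick(n,c,ang):
    u=np.array([np.cos(ang),np.sin(ang)]); g=c+EAR[n]*u
    p=psi_for(g,.04,ang)
    move_gripper(.045); over(g,.13,p); hit=line(g,.040,.12,8); st("at ear hit=%s"%hit)
    move_gripper(0); st("gripped")
    line(g,.13,.12); st("lifted"); return p
def place(n,p,ang,off=(0,0)):
    a=np.pi+YAW; d=(a-ang+np.pi)%(2*np.pi)-np.pi
    g=jig(-.070,NY[n])-EAR[n]*JX+np.array(off)
    over(g,.13,p+d); line(g,.0615,.1); hit=line(g,.0585,.03,6); st("set hit=%s"%hit)
def release():
    g=here()[0]; move_gripper(.030); line(g[:2],.14,.2)
E
python3 - <<'E'
from h import *
n="large"; d=get_image("top"); c=fit_dish(d,proj(d,[.4529,-.2769,.005])[0],RAD[n])[0]; print(c)
a=np.radians(-175.7); p=pick(n,c,a); place(n,p,a)
release(); g=here()[0]; 
over([.42,-.2],.2,p); st()
d=get_image("top"); crop(d,220,130,150,125,4.8,"jig2.png")
E
```

```text
[ 0.45282813 -0.27685554]
at ear hit=False t 10.1 p [ 0.4201 -0.2795  0.0405] op 0.0449 gf 0.0 F [ 0.9 -0.7 -0.5]
gripped t 10.6 p [ 0.4202 -0.2793  0.0406] op 0.0089 gf 58.7 F [-2.   2.7  8.8]
lifted t 11.4 p [ 0.4197 -0.2791  0.1294] op 0.0089 gf 58.3 F [ 0. -0. -4.]
set hit=False t 13.9 p [0.499  0.0934 0.06  ] op 0.0089 gf 62.6 F [ 2.7 -1.4 17.8]
 t 16.0 p [ 0.4206 -0.199   0.1996] op 0.03 gf 0.0 F [-0.5  0.1  0.5]
```

View pics/jig2.png

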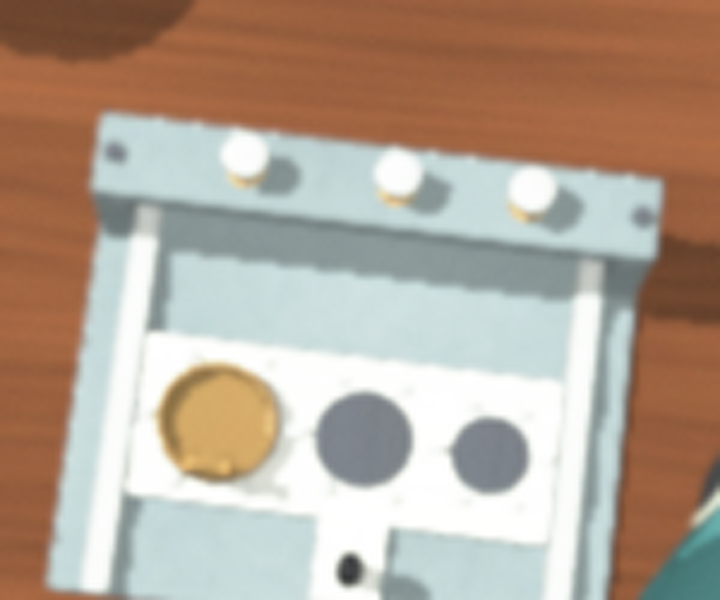

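The large dish is at (218,422) in its nest with its ear towards the robot. I check the centre numerically.

```bash
python3 - <<'E'
from h import *
d=get_image("top")
for n in RAD:
    g=jig(-.07,NY[n]); uv=proj(d,[*g,.02])[0]
    if n!="large":
        f=d["frame"];u,v=map(int,uv); m=(f.max(2)<160).astype(np.uint8)[v-22:v+23,u-22:u+23]
        k,l,s,c=cv2.connectedComponentsWithStats(m); c=c[l[22,22]]+[u-22,v-22]; print(n,"nest pred",g.round(4),"seen",plane(d,[c],.02).round(4))
    else:
        # rim ring: dish centre via fit with plane heights shifted by 20 mm
        h=cv2.cvtColor(f:=d["frame"],cv2.COLOR_BGR2HSV); m=cv2.inRange(h,(13,90,45),(30,255,255))
        k,l,s,c=cv2.connectedComponentsWithStats(m); i=l[int(uv[1]),int(uv[0])]
        P=plane(d,np.argwhere(l==i)[:,::-1],.038); C=cv2.findContours((l==i).astype(np.uint8),0,1)[0][0][:,0]
        print("large pred",g.round(4),"fit",circ(plane(d,C,.038),.038).round(4))
for n,c in(("medium",(.6004,-.2917)),("small",(.5243,-.3912))):
    print(n,fit_dish(d,proj(d,[*c,.005])[0],RAD[n]))
E
```

```text
large pred [0.5306 0.0922] fit [0.532  0.0921]
medium nest pred [0.5269 0.0023] seen [[0.5318 0.0016]]
small nest pred [ 0.5236 -0.0756] seen [[ 0.5286 -0.0765]]
medium (array([ 0.6011369 , -0.29184217]), np.float64(0.002142964447496484), 58, np.float64(0.006522862813809448))Traceback (most recent call last):
  File "<stdin>", line 15, in <module>
  File "h.py", line 43, in fit_dish
    w=l[v-4:v+5,u-4:u+5]; w=w[w>0]; k=np.bincount(w).argmax()
                                      ~~~~~~~~~~~~~~~~~~~~~^^
ValueError: attempt to get argmax of an empty sequence
```

```bash
python3 - <<'E'
from h import *
k=np.array([.5318,.0016])-.088*JX; p=psi_for(k,.055,YAW+np.pi/2)
move_gripper(.045); over(k,.18,p); line(k,.055); move_gripper(0); st("grip"); a=here()[0]
print(line(a[:2]-.02*JX,.055,.05,28)); st("pulled"); print((here()[0]-a).round(4))
move_gripper(.045); s=here()[0]; line(s[:2],.2,.25)
over([.42,.2],.2,p)
d=get_image("top"); f=d["frame"]
for n in("medium","small"):
    g=jig(-.07,NY[n]); u,v=map(int,proj(d,[*g,.02])[0]); m=(f.max(2)<160).astype(np.uint8)[v-22:v+23,u-22:u+23]
    kk,l,s,c=cv2.connectedComponentsWithStats(m); c=c[l[22,22]]+[u-22,v-22]; print(n,"seen",plane(d,[c],.02).round(4))
for n,c in(("medium",(.6004,-.2917)),("small",(.5243,-.3912))):
    print(n,fit_dish(d,proj(d,[*c,.005])[0],RAD[n]))
E
```

```text
grip t 19.6 p [0.4441 0.0047 0.0557] op 0.0166 gf 58.3 F [-2.4 -6.3 11.7]
True
pulled t 19.8 p [0.4392 0.0049 0.0562] op 0.0164 gf 65.4 F [-2.1  0.2 12.5]
[-0.0049  0.0002  0.0004]
medium seen [[0.5287 0.0017]]
small seen [[ 0.5255 -0.0764]]
medium (array([ 0.60056   , -0.29180595]), np.float64(0.0001632834829580066), 64, np.float64(0.001118633927396905))
small (array([ 0.52443508, -0.39111576]), np.float64(-0.00039203274098533337), 57, np.float64(0.001979481167139589))
```

```bash
sed -i 's/J0=np.array(\[0.5973,0.0114\])/J0=np.array([0.5990,0.0108])/' h.py; python3 - <<'E'
from h import *
n="medium"; a=np.radians(142); c=np.array([.6005,-.2918])
p=pick(n,c,a); place(n,p,a); release()
over([.42,.2],.2,p)
d=get_image("top"); r=fit_dish(d,proj(d,[.5244,-.3911,.005])[0],RAD["small"]); print(r)
if np.hypot(*(r[0]-[.5244,-.3911]))<.005:
    n="small"; a=np.radians(-179.6); p=pick(n,r[0],a); place(n,p,a); release()
over([.42,.25],.2,p); st()
d=get_image("top"); crop(d,220,130,150,125,4.8,"jig3.png")
E
```

```text
at ear hit=False t 24.9 p [ 0.5795 -0.2754  0.0407] op 0.0451 gf 0.0 F [-0.5  0.5  0.1]
gripped t 25.3 p [ 0.5795 -0.2753  0.0406] op 0.0093 gf 58.8 F [0.8 1.6 7.2]
lifted t 26.2 p [ 0.5791 -0.2749  0.1293] op 0.0092 gf 58.4 F [-0.7 -0.1 -1.7]
set hit=False t 28.4 p [0.5031 0.0025 0.0599] op 0.009 gf 62.6 F [ 2.1 -0.7 19.5]
(array([ 0.52426287, -0.39151346]), np.float64(-0.0005248350379574472), 56, np.float64(0.0017705599526203013))
at ear hit=False t 33.7 p [ 0.5034 -0.3919  0.0407] op 0.045 gf 0.0 F [0.5 0.1 0.5]
gripped t 34.1 p [ 0.5035 -0.3918  0.0407] op 0.0093 gf 58.8 F [-0.2  1.4  7.7]
lifted t 35.0 p [ 0.5032 -0.3914  0.1293] op 0.0091 gf 58.4 F [-0.7  0.  -2. ]
set hit=False t 37.3 p [ 0.5057 -0.0757  0.0599] op 0.0089 gf 62.7 F [ 1.4  1.4 21. ]
 t 39.5 p [0.4205 0.249  0.1998] op 0.0303 gf 0.0 F [-0.5 -0.5  0.3]
```

View pics/jig3.png

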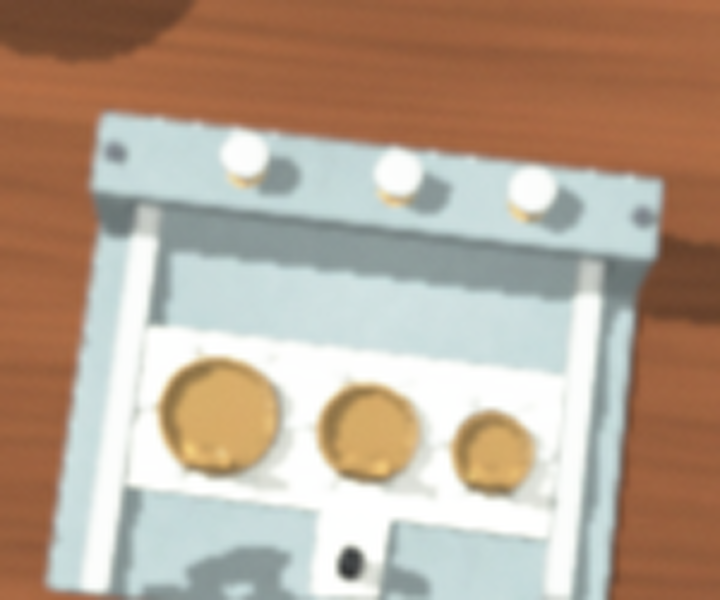

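All three dishes sit in their nests with ears towards the robot, at (218,415), (368,433) and (492,452). The sled crept in a few mm when I placed them. Now I check the spacings and push it home.

```bash
cat >> h.py <<'E'
def nest_dishes(d,x):
    m=cv2.inRange(cv2.cvtColor(d["frame"],cv2.COLOR_BGR2HSV),(13,90,45),(30,255,255)); k,l,s,c=cv2.connectedComponentsWithStats(m)
    for n in RAD:
        u,v=map(int,proj(d,[*jig(x,NY[n]),.025])[0]); i=l[v,u]
        if i==0: print(n,"none"); continue
        C=max(cv2.findContours((l==i).astype(np.uint8),0,1)[0],key=cv2.contourArea)[:,0]
        w=circ(plane(d,C,.038),RAD[n])-J0; print(n,"jig x %.4f dy %.4f"%(w@JX,w@JY-NY[n]), "area",s[i][4])
E
python3 - <<'E'
from h import *
nest_dishes(get_image("top"),-.065)
k=jig(-.153,NY["medium"]-.0); print(k)
d=get_image("top"); kt=plane(d,[((350.5)/4.8-.5+220,(558.5)/4.8-.5+130)],.07)[0]; print("knob",kt)
p=psi_for(kt,.055,YAW+np.pi/2); move_gripper(.045); over(kt,.18,p); line(kt,.055); move_gripper(0); st("grip"); a=here()[0]
print(line(a[:2]+.12*JX,.055,.1,60)); st("near")
print(line(a[:2]+.16*JX,.055,.04,30)); st("home"); print("travel",(here()[0]-a)[:2]@JX)
move_gripper(.045); s=here()[0]; line(s[:2],.2,.25); st()
d=get_image("side"); uv=proj(d,[*jig(.07,0),.04])[0]; print(uv); cv2.imwrite("pics/side4.png",d["frame"])
u,v=map(int,uv); crop(d,u-90,v-70,180,140,4.2,"s4.png")
E
```

```text
large jig x -0.0657 dy -0.0008 area 454
medium jig x -0.0642 dy -0.0018 area 315
small jig x -0.0671 dy 0.0000 area 206
[0.44563388 0.00515801]
knob [0.4502826  0.00499259]
grip t 42.3 p [0.4505 0.0044 0.0557] op 0.0164 gf 58.3 F [-1.5 -6.3 11.1]
False
near t 43.7 p [ 5.71e-01 -5.00e-04  5.58e-02] op 0.0162 gf 58.4 F [ 3.2 -0.6  6.3]
True
home t 44.2 p [ 0.5832 -0.0011  0.0553] op 0.0162 gf 61.0 F [0.2 1.1 2.5]
travel 0.1328384496789318
 t 45.3 p [ 0.5827 -0.001   0.1998] op 0.0447 gf 0.0 F [-0.7  0.4 -0.6]
[229.67976969 211.99098192]
```

View pics/s4.png

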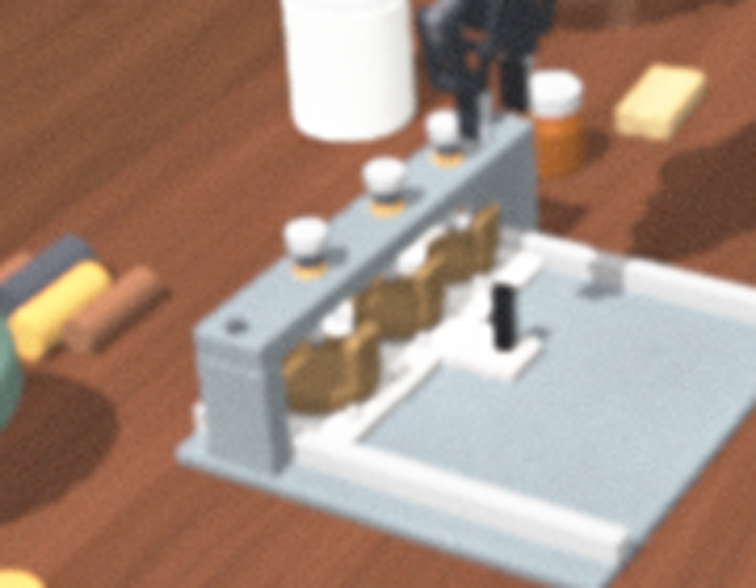

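The side view shows the three dishes flat under the bridge, with the sled home and the knob at (505,315). Next I measure the mallet.

```bash
python3 - <<'E'
from h import *
d=get_image("top"); s=get_image("side")
crop(d,145,175,50,75,8,"a.png"); 
u,v=map(int,proj(s,[.5,.385,.03])[0]); print(u,v); crop(s,u-45,v-40,95,75,4.2,"b.png")
a=cv2.imread("pics/a.png");b=cv2.imread("pics/b.png"); m=np.zeros((600,800,3),np.uint8); m[:,:400]=a; m[:315,400:799]=b; cv2.imwrite("pics/mal2.png",m)
h=cv2.cvtColor(d["frame"],cv2.COLOR_BGR2HSV); k=cv2.inRange(h,(3,130,150),(13,255,255)); n,l,st_,c=cv2.connectedComponentsWithStats(k[175:250,145:195]); print(st_[1:],c[1:])
i=st_[1:,4].argmax()+1
C=max(cv2.findContours((l==i).astype(np.uint8),0,1)[0],key=cv2.contourArea)[:,0]+[145,175]
P=plane(d,C,.068); o=np.array(d["origin"])
def f(x):
    sh=(o[:2]-x[:2])*.056/(o[2]-.012); e=[]
    for t in np.linspace(0,1,6): e.append(np.hypot(*(P-x[:2]-t*sh).T))
    return np.min(e,0)-.022+x[2]
r=least_squares(f,[.5645,.387,.001],loss="soft_l1",f_scale=.0015,bounds=([0,0,-.001],[1,1,.003])); print(r.x,np.sqrt(np.mean(r.fun**2)),P.min(0),P.max(0))
E
```

```text
209 316
[[   0    0    1    6    6]
 [   3    0    1    3    3]
 [   0    0   50   75 1347]
 [   2    5    1    1    1]
 [   1    7    1    1    1]
 [  19   18    9   12   51]
 [  42   56    8    5   29]
 [  44   63    6    3   17]] [[ 0.          2.5       ]
 [ 3.          1.        ]
 [24.85597624 32.65330364]
 [ 2.          5.        ]
 [ 1.          7.        ]
 [24.31372549 24.54901961]
 [45.89655172 58.34482759]
 [46.64705882 63.94117647]]
[ 0.51759121  0.37564996 -0.001     ] 0.06563904788837703 [0.40600158 0.28101388] [0.63300431 0.44153626]
```

View pics/mal2.png

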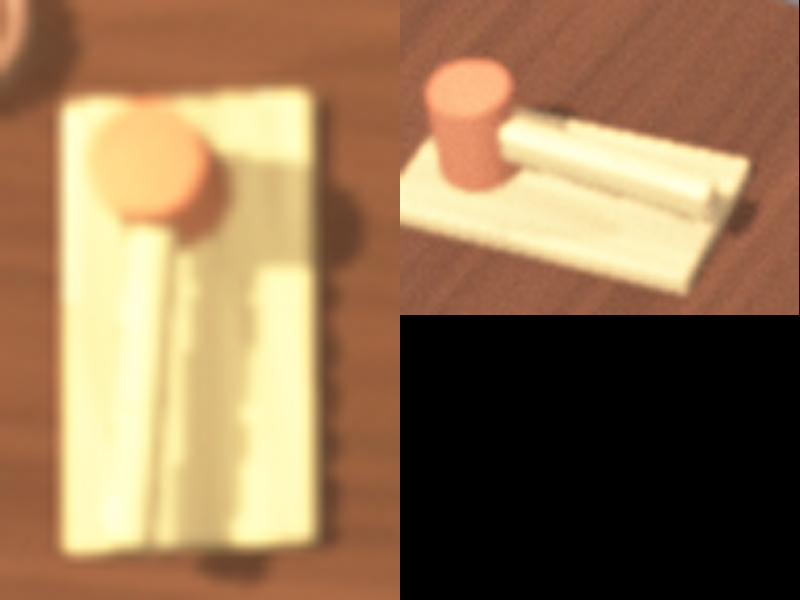

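```bash
python3 - <<'E'
from h import *
d=get_image("top"); s=get_image("side")
t=lambda u,v:((u+.5)/8-.5+145,(v+.5)/8-.5+175); b=lambda u,v:((u-400+.5)/4.2-.5+164,(v+.5)/4.2-.5+276)
print("head top",plane(d,[t(148,160)],.068),plane(s,[b(470,88)],.068))
T=plane(d,[t(150,235),t(128,540)],.05);S=plane(s,[b(515,122),b(712,187)],.05)
print(T,S)
for P in(T,S): v=P[0]-P[1]; print(np.degrees(np.arctan2(v[1],v[0])),np.hypot(*v))
print("block top",plane(d,[t(61,100),t(310,92),t(318,543),t(65,553)],.012))
print("side",plane(s,[b(749,158),b(686,292)],.012))
E
```

```text
head top [[0.5670503  0.38852457]] [[0.5643425  0.39203972]]
[[0.54341206 0.38861146]
 [0.43169154 0.38157952]] [[0.54221957 0.3874691 ]
 [0.42815031 0.38508031]]
3.601574301718981 0.11194160981927816
1.1996887168494073 0.1140942627711751
block top [[0.6001351  0.43796674]
 [0.61138212 0.34560338]
 [0.44161045 0.32142289]
 [0.43002883 0.41304542]]
side [[0.44298888 0.32386201]
 [0.42504719 0.4207753 ]]
```

```bash
cat >> h.py <<'E'
MA=np.radians(2.5); MG=np.array([.5255,.3878])
def strike(n,psi):
    g=jig(.07,NY[n])-.04*JX
    over(g,.19,psi); st("over "+n)
    hit=line(g,.129,.05,20); st("struck %s hit=%s"%(n,hit))
    line(g,.19,.12)
E
python3 - <<'E'
from h import *
p=psi_for(MG,.04,MA+np.pi/2); print(p)
move_gripper(.045); over(MG,.15,p); print(line(MG,.040,.1,8)); st("at"); move_gripper(0); st("grip")
line(MG,.2,.12); st("lift")
d=get_image("side"); cv2.imwrite("pics/m.png",d["frame"])
p2=p+YAW-MA; over(jig(.03,NY["large"]),.2,p2); st()
d=get_image("side"); u,v=map(int,proj(d,[*jig(.05,NY["large"]),.18])[0]); crop(d,max(0,u-90),max(0,v-70),180,140,4,"m2.png")
E
```

```text
3.1852258848896513
False
at t 48.9 p [0.5257 0.388  0.0407] op 0.0449 gf 0.0 F [-0.5 -0.3 -1. ]
grip t 49.3 p [0.5256 0.3879 0.0405] op 0.0149 gf 59.0 F [-1.7 -1.3  4.9]
lift t 50.8 p [0.5254 0.3877 0.1992] op 0.0151 gf 58.4 F [-0.9 -0.6 -4.4]
 t 52.0 p [0.6318 0.0893 0.2002] op 0.015 gf 58.5 F [-1.2  0.6 -3.8]
```

View pics/m2.png

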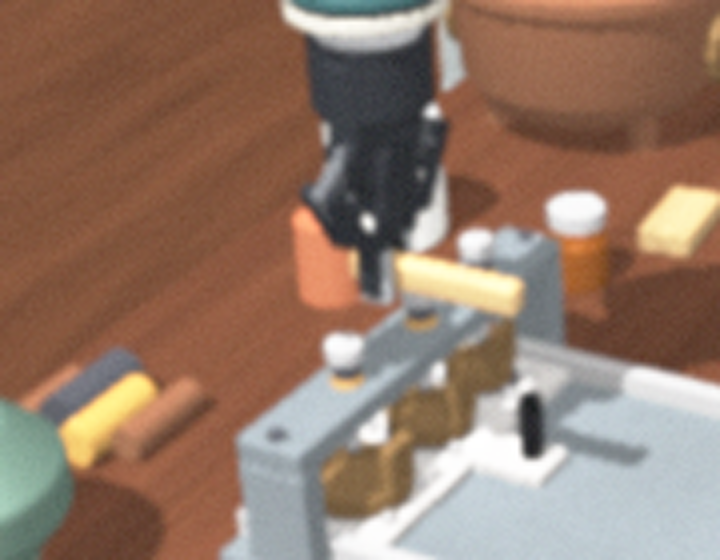

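The mallet is held level, with its head at (325,255) above the large punch at (345,350). I strike it.

```bash
python3 - <<'E'
from h import *
p=3.18522588+YAW-MA
strike("large",p); st()
E
```

```text
over large t 52.4 p [0.6319 0.0883 0.1892] op 0.015 gf 58.5 F [ 0.   0.4 -4.1]
struck large hit=True t 53.3 p [0.6321 0.0877 0.1365] op 0.015 gf 61.4 F [-6.4 -1.7 13.5]
 t 53.9 p [0.632  0.0873 0.1892] op 0.0148 gf 59.1 F [-0.5  0.3 -3.8]
```

```bash
python3 - <<'E'
from h import *
p=3.18522588+YAW-MA
strike("medium",p); strike("small",p)
d=get_image("side"); u,v=map(int,proj(d,[*jig(.05,NY["small"]),.18])[0]); crop(d,max(0,u-90),max(0,v-70),180,140,4,"m3.png")
g=jig(.03,NY["large"]); over(g,.22,p); p0=3.18522588
over(MG,.15,p0); line(MG,.050,.12); st("near"); print(line(MG,.0385,.03,5)); st("down")
d=get_image("top"); crop(d,145,175,50,75,8,"a.png"); d=get_image("side"); u,v=209,316; crop(d,u-45,v-60,95,95,4.2,"b.png")
a=cv2.imread("pics/a.png");b=cv2.imread("pics/b.png"); m=np.zeros((600,800,3),np.uint8); m[:,:400]=a; m[:399,400:799]=b; cv2.imwrite("pics/mal3.png",m)
E
```

```text
over medium t 54.4 p [ 0.6282 -0.004   0.1889] op 0.0145 gf 59.0 F [ 0.7  0.8 -2.9]
struck medium hit=True t 55.4 p [ 0.6283 -0.0022  0.1359] op 0.0149 gf 61.9 F [-5.8 -1.  11.4]
over small t 56.4 p [ 0.6249 -0.0821  0.1887] op 0.015 gf 59.5 F [ 0.7  1.1 -3.2]
struck small hit=True t 57.4 p [ 0.6252 -0.0802  0.1355] op 0.0152 gf 62.3 F [-6.3 -0.5 13.8]
near t 61.0 p [0.5257 0.3881 0.0508] op 0.0151 gf 59.8 F [ 0.4 -0.6 -3.3]
True
down t 61.4 p [0.5255 0.3878 0.039 ] op 0.0148 gf 61.3 F [-2.1 -1.6  7.4]
```

View pics/mal3.png

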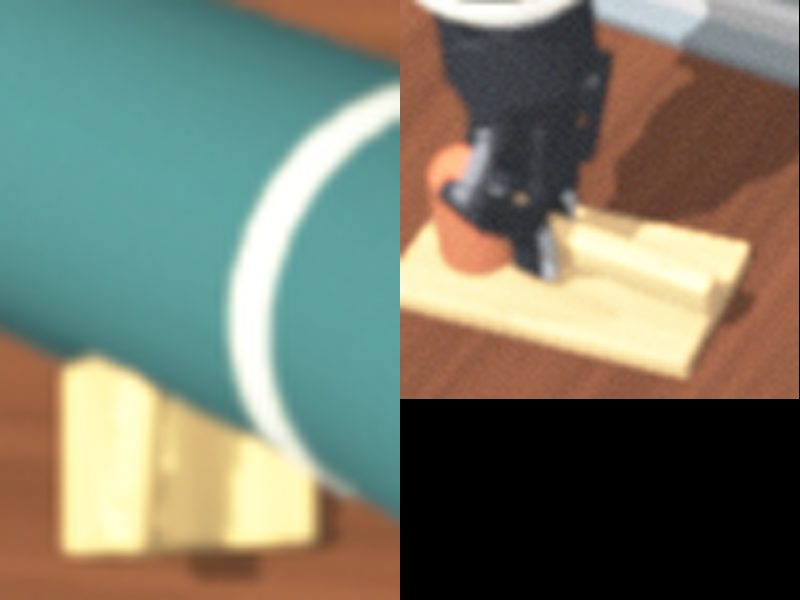

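The mallet is back on its block, with the head at (475,215) in the side crop. I release it and draw the sled out.

```bash
python3 - <<'E'
from h import *
move_gripper(.045); line(MG,.16,.1); st("free")
k=np.array([.5832,-.0011]); p=psi_for(k,.055,YAW+np.pi/2)
over(k,.2,p); line(k,.055,.12); move_gripper(0); st("grip"); a=here()[0]
print(line(a[:2]-.125*JX,.055,.08,60)); 
print(line(a[:2]-.17*JX,.055,.04,30)); st("out"); print("travel",(here()[0]-a)[:2]@JX)
move_gripper(.045); s=here()[0]; line(s[:2],.2,.2)
over([.40,-.25],.3,p); st()
d=get_image("top"); nest_dishes(d,-.07)
crop(d,145,130,225,130,3.5,"f1.png"); d2=get_image("side"); cv2.imwrite("pics/f2.png",cv2.resize(d2["frame"][100:400,60:460],(800,600)))
E
```

```text
free t 63.3 p [0.5254 0.3877 0.1593] op 0.0448 gf 0.0 F [ 0.5  0.9 -0.4]
grip t 66.9 p [ 0.5834 -0.001   0.0556] op 0.0163 gf 58.3 F [-2.1  1.3  6.4]
False
True
out t 69.2 p [0.4429 0.0047 0.0556] op 0.0166 gf 63.3 F [ 5.3 -0.5 -6.1]
travel -0.14058750413974738
 t 71.5 p [ 0.4006 -0.2488  0.2992] op 0.0449 gf 0.0 F [0.1 0.3 0.2]
large jig x -0.0745 dy 0.0005 area 454
medium jig x -0.0746 dy -0.0023 area 314
small jig x -0.0691 dy 0.0017 area 204
```

View pics/f1.png

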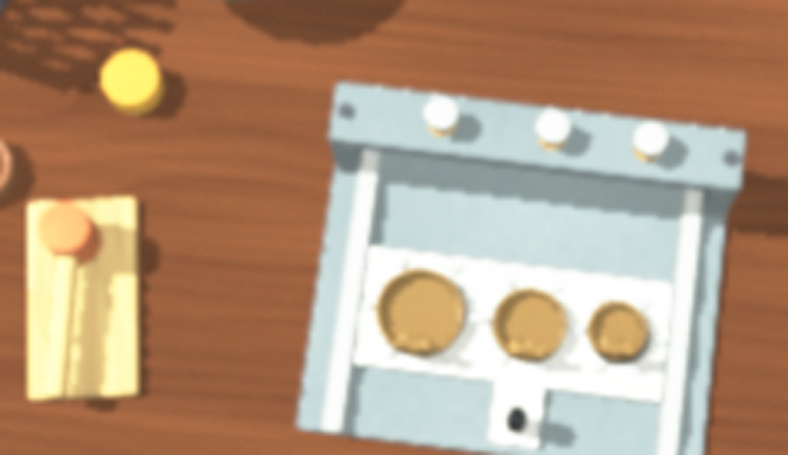

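View pics/f2.png

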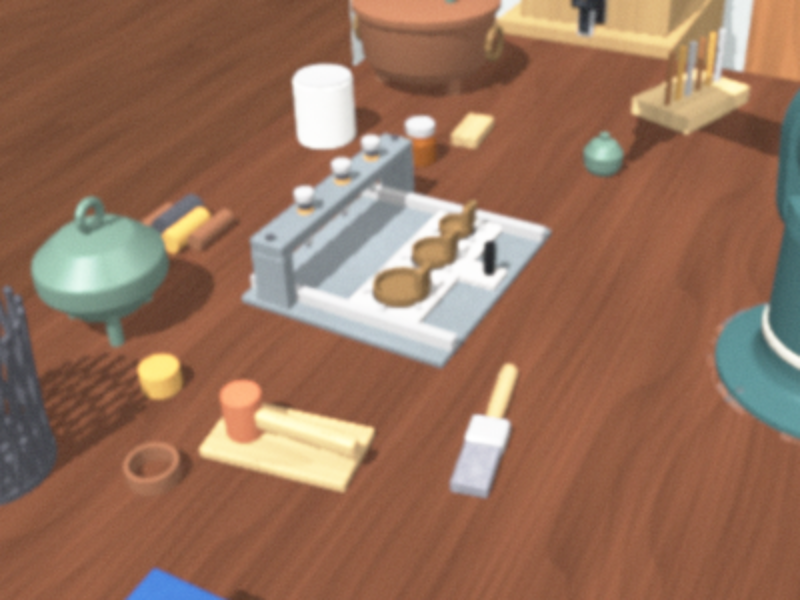

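The sled is out with three dishes flat in their nests, the mallet stands on its block, and the bystanders look unmoved. One more pull will confirm the end stop before I hand in.

```bash
python3 - <<'E'
from h import *
d=get_image("top"); kt=plane(d,[(516.5/3.5-.5+145,417/3.5-.5+130)],.07)[0]; print("knob",kt)
k=np.array([.4429,.0047]); p=psi_for(k,.055,YAW+np.pi/2)
over(k,.18,p); line(k,.055); move_gripper(0); st("grip"); a=here()[0]
print(line(a[:2]-.02*JX,.055,.03,35)); st("out"); print("moved",(here()[0]-a)[:2]@JX)
move_gripper(.045); s=here()[0]; line(s[:2],.2,.2); over([.40,-.25],.3,p); st()
d1=get_image("top"); nest_dishes(d1,-.07)
g=lambda x:x["frame"][130:260,220:370].astype(np.float32).mean(2)
print("image shift px",cv2.phaseCorrelate(g(d)[60:,30:120].copy(),g(d1)[60:,30:120].copy()))
E
```

```text
knob [0.44226962 0.00562158]
grip t 75.2 p [0.4432 0.0047 0.0557] op 0.0165 gf 58.2 F [-2.4 -0.5 11. ]
True
out t 75.5 p [0.4424 0.0045 0.0558] op 0.0161 gf 61.7 F [ 4.1  0.6 -1.9]
moved -0.0008529797884716392
 t 77.8 p [ 0.4004 -0.2489  0.2993] op 0.0452 gf 0.0 F [ 0.1  0.3 -0.2]
large jig x -0.0745 dy 0.0005 area 454
medium jig x -0.0749 dy -0.0021 area 313
small jig x -0.0690 dy 0.0016 area 205
image shift px ((0.013573950771053944, 0.012126116710369672), 0.9925239630687384)
```

The sled did not move against the stop, so it is fully out.

```bash
python3 -c "
from h import *
print(manip.close_job())"
```

```text
the job is handed in; nothing more can be done
None
```

I handed the job in at about 78 s of 208: all three dishes were marked largest to smallest, the mallet stands head down on its block, and the sled is fully out with the dishes flat in their nests. The hand-in reported no verdict.

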